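# Torque the last flange nut with a ratcheting break-over wrench

### The arm

A 6-joint arm with a two-finger parallel gripper is mounted at the origin on a cart in front of the work surface, level with it; the furniture and walls round the work are solid. World frame = base frame: x ahead of the robot, y to its left, z up, the work surface at z = 0. Lengths are in m, angles in rad, forces in N, time in s.
With the tool pointing down it reaches from about 0.35 to 0.925 m from the base axis. Payload 6.4 kg.
Tool frame: the origin (TCP) lies at the very end of the fingers, on their centre line; the grasp point (between the pads) lies 19 mm behind it; z points along the fingers, y is the direction in which the jaws open and shut (so a half turn about z gives the same grasp; the last joint's range is limited). The gripper opens to 85 mm and grips with 20 to 120 N. Pads are 22 mm wide; open, the fingers measure 114 mm over their backs; the gripper's body (76 mm by 85 mm) begins 54 mm behind the grasp point. The pads swing forward as they close: fully open they stand 13 mm farther back than shut.
Start: joints at [-1.37, 0.245, 1.558, -0, 1.339, -0.174], TCP at [0.238, -0.605, 0.231] pointing down, gripper open.
Joint ranges: [-3.13, 3.13], [-1.02, 2.26], [0.13, 2.54], [-0.95, 4.09], [0.21, 2.88], [-2.74, 2.74]. Speed limits (rad/s): [2.57, 2.57, 3.14, 3.14, 3.14, 3.14].

### API

Orientations are given as a unit quaternion [x, y, z, w].
In Python, from bench import arm gives the robot as it stands. The module is installed in compiled form; this text tells all that it offers.
- The arm moves only by the shell command python3 -m pendant 'ROWS' [FORCE]. ROWS is text: rows parted by semicolons, each of 7 numbers parted by spaces: the shift along the tool's x, y, z in units of 0.03 m (1.0 is 0.03 m), then the turn, a rotation vector about the tool's x, y, z in units of 0.1 rad (1.0 is 0.1 rad), then the closure, from -1 (fully open) to 1 (shut). A call has 1 to 8 rows; each row shifts and turns the pose as measured when the row begins, along the tool's axes as they then stand; what a row does not reach is not made up. A row lasts 1/10 s, in which the tool goes at most 50 mm and 8.59 degrees, less where a joint would pass 70% of its speed; a pose out of reach is approached as far as the arm can. A call with a number of a shift or a turn outside -1 to 1 is refused whole. A call with a gripper value outside its range is refused whole. The fingers move at their own pace and stop on an object; FORCE is the grip in N (left out, the last holds). Time passes only in rows, so rows that do not move let the fingers close. It gives the time, the measured TCP pose, the force and the opening at its end, in the units of the state.
- arm.sense(): the state, without advancing time (a new reading comes with each control period).
- arm.read_camera(name): name is "side" or "top" or "wrist"; returns a dict with "image" (420x560x3 uint8, red, green, blue), "camera_matrix" (3x3 intrinsics, pixels), "rvec" (rotation vector, rad) and "tvec" (3), from world to camera coordinates, as OpenCV has them; the wrist camera has in their place "hand_eye" (4x4, takes a point from camera to tool coordinates, whose origin is the TCP and whose axes are the flange's). Camera axes: x right, y down, z forward; pixel columns grow to the right and rows downward; lengths in m; the calibration is good to about 2 mm. A picture is of the moment at which its call begins: read the wrist's pose just before it. There is no depth.
- arm.hand_in(): hands the job in, once; it reports no verdict.
The state is a dict: "time": time; "q": joint angles; "qd": joint speeds; "joint_efforts": joint torques, N m; "tool_pos": TCP position; "ee_rot": TCP orientation; "contact_force": force on the tool from outside, world axes, zero at the start; "ft_torque": the same for the moment, N m; "width": finger opening in m.
Only numpy, scipy, OpenCV 4.12 (cv2) and the standard library are available. Lean on these libraries where they do the work, as an engineer would, in place of code of your own. Each camera call takes 0.05 s, during which the arm holds its last target. There are 200 camera calls.

### The job

The torque wrench sits on the last loose nut of the flanged pipe stubs: tighten that nut clockwise (seen from above) until the wrench clicks, that is, until its handle breaks over at the joint behind the head with the nut fully home. There is only room for short swings between the two pipes, so work the ratchet: swing the handle clockwise, bring it back, and swing again. Stop as soon as the handle gives, before it folds to the end of its play, then ease off so it straightens, let go and leave the wrench on the nut; do not disturb the loose things round about.

Things in the scene. Friction and masses are not known exactly. Their poses are not given: they have to be found in the camera images.
- nut_axis (a point): point on the vertical axis of the nut, socket and ratchet head, 89 mm above the bench, at the height of the wrench's centre line. Its frame is that of the red plate: z up, +y from the right pipe to the left pipe; with joint wrench at 0 the wrench points along -x of this frame, at angle a its direction is (-cos a, sin a, 0)
- wrench_grip (a point): centre of the black round grip of the torque wrench, 210 mm from the nut axis when the handle is straight; grip 26 mm in diameter and 98 mm long (from 31 mm nearer the nut to 67 mm farther out), level, 89 mm above the bench. The wrench only turns, it cannot be lifted off. Frame's -x axis points along the handle away from the nut
- stub_left (a point): point on the axis of the left capped pipe, 89 mm above the bench: steel pipe 64 mm in diameter with a yellow cap 68 mm wide, top 131 mm above the bench; it stands on a 150 mm flange with four nuts on a red plate 165 x 330 x 16 mm, all fixed to the bench. It stops the clockwise swing
- stub_right (a point): the same for the right pipe, 160 mm from the left one; the nut being tightened is on this pipe's flange, at its rear inner corner. It stops the return swing
- wrench (a joint): angle of the ratchet head about the nut axis, rad, positive clockwise from above. The pipes stop it at about -0.06 (right pipe) and +0.86 (left pipe). Clockwise it drives the nut; the other way it clicks freely over the ratchet (a step each 0.17 rad), so up to one step of each swing is lost in picking up again
- nut (a joint): angle of the nut, rad, positive clockwise from above (tightening). It starts between 0.3 and 0.6 and is fully home at 1.60. It turns with a drag of 2 to 4 N at the grip until home, then stands firm; it stays where it is left
- handle (a joint): breakaway joint of the wrench, 56 mm from the nut axis: 0 straight, positive when the handle folds on clockwise past the head. A preloaded spring holds it straight up to the set torque, about 11 N pushed at the grip; then it gives, with about 11 to 14 N, up to a stop at 0.35 rad. It springs straight again when released
- flux_tin_mid (a point): centre of a loose blue tin with a lid, 77 mm in diameter, 39 mm high: bystander
- tape_measure_mid (a point): centre of a loose yellow tape measure, 68 x 72 x 34 mm: bystander
- brass_union_mid (a point): centre of a loose brass pipe union standing on end, 41 x 47 mm, 48 mm high: bystander
- union_nut_mid (a point): centre of a loose grey hexagon nut, 41 x 47 x 18 mm: bystander

How it is judged:
On the way:
1. with the nut fully home the wrench clicks: its handle breaks over at the joint (value of joint nut above 1.55 rad and value of joint handle above 0.08 rad), for 0.05 s.
At the end, for the whole second after the job is handed in: the nut is fully home (joint nut over 1.55 of 1.60 rad), the handle is straight again (joint handle under 0.04 rad) and the wrench is at rest on the nut (under 0.05 rad/s) (value of joint nut above 1.55 rad and value of joint handle below 0.04 rad and velocity of joint wrench between -0.05 and 0.05 rad/s and velocity of joint handle between -0.05 and 0.05 rad/s); the robot touches nothing.
It fails at once if the handle is pulled on past the click to the end of its play (joint handle over 0.32 rad) (value of joint handle above 0.32 rad).
It fails at once if the flux tin is moved more than 30 mm (distance of flux_tin_mid from where it was at the start of the episode above 0.03 m).
It fails at once if the tape measure is moved more than 30 mm (distance of tape_measure_mid from where it was at the start of the episode above 0.03 m).
It fails at once if the brass union is moved more than 30 mm (distance of brass_union_mid from where it was at the start of the episode above 0.03 m).
It fails at once if the union nut is moved more than 30 mm (distance of union_nut_mid from where it was at the start of the episode above 0.03 m).
It also fails if it takes over 54 s, if anything falls off the work surface, if the arm or the gripper's body presses on something with over 40 N, if the wrist force passes 120 N, or if a joint passes its speed limit or range.

## Working session

There is one attempt and no reset: what is moved stays moved. The work goes in short steps, Python scripts to look and compute and a shell command to move; the robot and the scene stay as the last step left them, time stands still between calls to the robot, and variables do not carry over. Pictures are saved under pics/ and viewed, on a budget of 10 in all, crops included, one or two more only if the job needs it, and the job is handed in when it is done.

```bash
mkdir -p pics; ls; python3 - <<'E'
from bench import arm
import cv2,numpy as np
s=arm.sense(); print({k:np.round(v,3) for k,v in s.items()})
for n in ["top","side"]:
    d=arm.read_camera(n); cv2.imwrite(f"pics/{n}0.png",d["image"][:,:,::-1])
    np.savez(f"{n}.npz",K=d["camera_matrix"],r=d["rvec"],t=d["tvec"]); 
    R=cv2.Rodrigues(np.array(d["rvec"],float))[0]; print(n,(-R.T@np.ravel(d["tvec"])).round(3),R.round(2).tolist())
E
```

```text
pics
{'time': np.float64(0.0), 'q': array([-1.37 ,  0.246,  1.559, -0.   ,  1.339, -0.174]), 'qd': array([-0.001, -0.001, -0.002,  0.001,  0.001,  0.001]), 'joint_efforts': array([ 1.0000e-03, -4.2950e+01, -3.2613e+01, -0.0000e+00,  5.0000e-03,
       -0.0000e+00]), 'tool_pos': array([ 0.238, -0.604,  0.23 ]), 'ee_rot': array([ 0.982,  0.186, -0.   , -0.001]), 'contact_force': array([-0.308, -0.048, -0.506]), 'ft_torque': array([ 0.03 , -0.027, -0.042]), 'width': np.float64(0.085)}
top [ 0.326 -0.005  1.37 ] [[0.03, -1.0, -0.01], [-0.99, -0.03, -0.16], [0.16, 0.01, -0.99]]
side [ 0.561 -1.061  0.547] [[1.0, 0.04, 0.01], [0.03, -0.39, -0.92], [-0.03, 0.92, -0.39]]
```

View pics/top0.png

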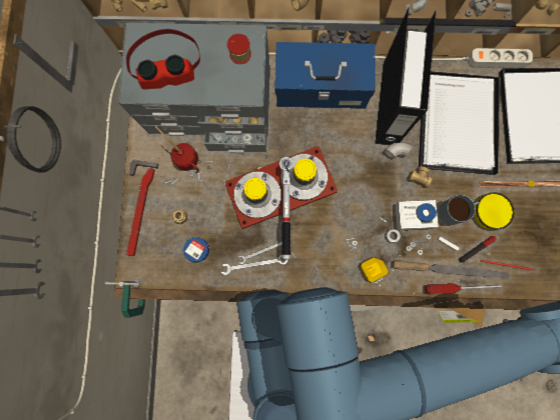

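View pics/side0.png

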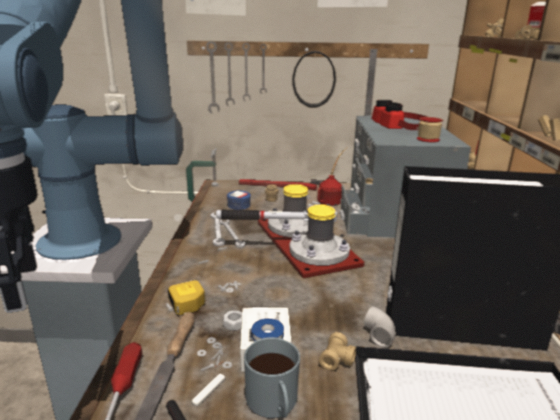

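The top view shows the caps at (256,189) left and (304,170) right, the wrench head near (285,163) and the black grip from about (287,222) to (286,258). There are two open spanners under the grip at (255,260). The tin is at (196,249) and the tape measure at (374,269). Next I compute positions.

```bash
cat > h.py <<'E'
import cv2,numpy as np
def load(n):
    d=np.load(f"{n}.npz"); return d["K"].astype(float),cv2.Rodrigues(d["r"].astype(float))[0],np.ravel(d["t"]).astype(float)
def px2w(n,uv,z):
    K,R,t=load(n); c=-R.T@t; ray=R.T@np.linalg.solve(K,[uv[0],uv[1],1.]); return c+ray*(z-c[2])/ray[2]
def w2px(n,p):
    K,R,t=load(n); x=K@(R@np.asarray(p,float)+t); return x[:2]/x[2]
E
python3 - <<'E'
import cv2,numpy as np
from h import *
im=cv2.imread("pics/top0.png"); hsv=cv2.cvtColor(im,cv2.COLOR_BGR2HSV)
m=cv2.inRange(hsv,(20,150,120),(35,255,255))
C={}
for nm,(u,v) in dict(L=(256,189),R=(304,170)).items():
    w=np.zeros_like(m); w[v-22:v+22,u-22:u+22]=m[v-22:v+22,u-22:u+22]
    ys,xs=np.nonzero(w); (cx,cy),(a,b),_=cv2.fitEllipse(cv2.convexHull(np.c_[xs,ys].astype(np.int32)))
    C[nm]=px2w("top",(cx,cy),.128); print(nm,cx,cy,a,b,C[nm].round(4))
d=C["L"]-C["R"]; print("dist",np.linalg.norm(d)); yy=np.r_[d[:2]/np.linalg.norm(d[:2])]; xx=np.array([yy[1],-yy[0]])
print("plate x",xx,"yaw",np.arctan2(xx[1],xx[0]))
for o in (.035,.04,.0407,.045):
    n=C["R"][:2]+o*(xx+yy); print(o,n.round(4),w2px("top",[*n,.089]))
K,R,t=load("top")
black=cv2.inRange(im,(0,0,0),(50,50,50)); w=np.zeros_like(black); w[215:265,272:302]=black[215:265,272:302]
ys,xs=np.nonzero(w); print("grip px",xs.min(),xs.max(),ys.min(),ys.max(),xs.mean(),ys.mean())
g=px2w("top",(xs.mean(),ys.mean()),.095); print("grip mid",g.round(4))
# tin etc
for nm,uv,z in [("tin",(196,249),.039),("tape",(374,269),.034),("union",(179,216),.048),("unut",(392,236),.018),("spanner end",(240,262),.03),("spanner2",(226,269),.03)]:
    print(nm,px2w("top",uv,z).round(3))
cr=im[140:290,210:330]; cv2.imwrite("pics/crop0.png",cv2.resize(cr,None,fx=4,fy=4,interpolation=cv2.INTER_CUBIC))
E
```

```text
L 254.87075805664062 188.5269775390625 21.96879005432129 22.491188049316406 [0.5765 0.0949 0.128 ]
R 304.9671630859375 169.3128204345703 22.1685848236084 22.32368278503418 [ 0.6385 -0.0522  0.128 ]
dist 0.1595352723798865
plate x [0.92146081 0.38847133] yaw 0.39897204627398164
0.035 [ 0.6571 -0.0063] [289.62399605 166.14915995]
0.04 [6.598e-01 2.000e-04] [287.51577903 165.25631   ]
0.0407 [0.6602 0.0012] [287.22075933 165.13136635]
0.045 [0.6625 0.0068] [285.40919913 164.36415338]
grip px 281 289 222 254 285.49407114624506 237.76284584980237
grip mid [0.4359 0.0007 0.095 ]
tin [0.399 0.278 0.039]
tape [ 0.352 -0.274  0.034]
union [0.499 0.335 0.048]
unut [ 0.457 -0.335  0.018]
spanner end [0.362 0.14  0.03 ]
spanner2 [0.34  0.183 0.03 ]
```

View pics/crop0.png

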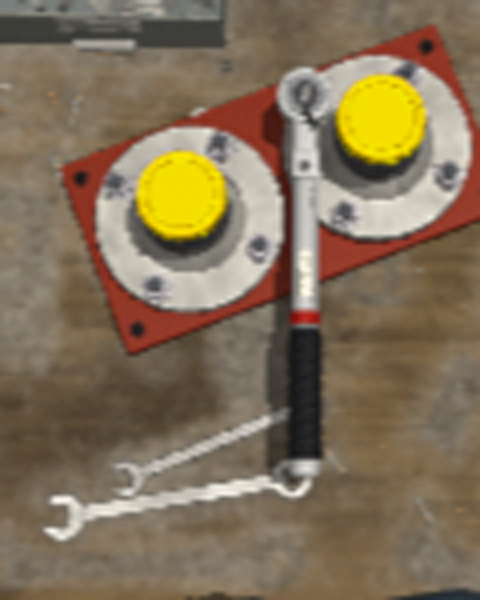

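The crop shows the ratchet head centred at about (286,163), the grip from (286.5,222) to (286.5,255), and the spanners flat on the bench under the handle end.

```bash
cat >> h.py <<'E'
from scipy.spatial.transform import Rotation as Ro
YAW=.399
NUT=np.array([.6625,.0045])
def st(s=None):
    if s is None:
        from bench import arm; s=arm.sense()
    R=Ro.from_quat(s["ee_rot"]).as_matrix(); p=np.array(s["tool_pos"])
    v=p[:2]-NUT; r=np.linalg.norm(v); d=v/r
    a=YAW-np.arctan2(-d[1],-d[0]); yaw=np.arctan2(R[1,0],R[0,0])
    return s,p,R,r,a,yaw
def show():
    s,p,R,r,a,yaw=st(); f=R.T@np.array(s["contact_force"])
    print(f"t {s['time']:.2f} p {p.round(4)} r {r:.4f} a {a:.3f} tool-a {YAW-yaw:.3f} tilt {R[:2,2].round(3)} F_tool {f.round(1)} w {s['width']:.4f}")
def to(a,r,z):
    s,p,R,_,_,yaw=st(); y=YAW-a; g=np.array([*(NUT-r*np.array([np.cos(y),np.sin(y)])),z])
    print("shift units",(R.T@(g-p)/.03).round(2),"turn z units",round((yaw-y)/.1,2))
E
python3 - <<'E'
from h import *
for z in (.09,.1,.105): print(px2w("top",(286,163),z).round(4))
h=px2w("top",(286,163),.1);g1=px2w("top",(286.5,222.5),.1);g2=px2w("top",(286.5,256),.1)
print(g1,g2,np.linalg.norm(g1-h),np.linalg.norm(g2-h)); d=(h-g2); print("a",YAW-np.arctan2(d[1],d[0]))
show(); to(.39,.225,.2)
E
python3 -m pendant '0 0 0 0 0 1 -1;0 0 0 0 0 1 -1;0 0 0 0 0 1 -1;0 0 0 0 0 0.7 0.1;0 0 0 0 0 0 0.1;0 0 0 0 0 0 0.1' 20
python3 -c "
from h import *
show(); to(.39,.225,.2)"
```

```text
[0.6666 0.0051 0.09  ]
[0.6639 0.005  0.1   ]
[0.6626 0.005  0.105 ]
[ 0.48117347 -0.00116889  0.1       ] [ 0.38173793 -0.00369321  0.1       ] 0.18283480105292044 0.28230013197124343
a 0.36821384004487917
t 0.10 p [ 0.2379 -0.6044  0.2303] r 0.7423 a -0.563 tool-a 0.024 tilt [-0.     0.002] F_tool [0.5 0.8 0.6] w 0.0854
shift units [ 13.6  -16.39   1.04] turn z units 3.66
time: 0.7
tool_pos: [0.2375, -0.6024, 0.2264]
ee_rot: [1.0, -0.004, -0.001, -0.004]
contact_force: [0.3, -0.7, 0.8]
width: 0.0441
t 0.70 p [ 0.2375 -0.6024  0.2264] r 0.7409 a -0.561 tool-a 0.407 tilt [-0.002  0.008] F_tool [ 0.3  0.7 -0.8] w 0.0441
shift units [  6.5  -20.21   1.04] turn z units -0.17
```

```bash
python3 -m pendant '0.31 -0.96 0 0 0 0 0;0.31 -0.96 0 0 0 0 0;0.31 -0.96 0 0 0 0 0;0.31 -0.96 0 0 0 0 0;0.31 -0.96 0 0 0 0 0;0.31 -0.96 0 0 0 0 0;0.31 -0.96 0 0 0 0 0;0.31 -0.96 0 0 0 0 0' >/dev/null
python3 -m pendant '0.31 -0.96 0 0 0 0 0;0.31 -0.96 0 0 0 0 0;0.31 -0.96 0 0 0 0 0;0.31 -0.96 0 0 0 0 0;0.31 -0.96 0 0 0 0 0;0.31 -0.96 0 0 0 0 0;0.31 -0.96 0 0 0 0 0;0 0 0 0 0 0 0' 
python3 -c "
from h import *
show(); to(.38,.225,.2)"
```

```text
time: 2.3
tool_pos: [0.3798, -0.1531, 0.2283]
ee_rot: [1.0, 0.005, 0.0, -0.005]
contact_force: [-1.1, -0.4, 0.3]
width: 0.0425
t 2.30 p [ 0.3798 -0.1531  0.2283] r 0.3237 a -0.110 tool-a 0.388 tilt [0.    0.009] F_tool [-1.1  0.4 -0.3] w 0.0425
shift units [ 1.98 -5.08  0.99] turn z units -0.08
```

```bash
python3 -m pendant '0.35 -0.95 0.15 0 0 0 0;0.35 -0.95 0.15 0 0 0 0;0.35 -0.95 0.15 0 0 0 0;0.35 -0.95 0.15 0 0 0 0;0.35 -0.95 0.15 0 0 0 0;0.2 -0.3 0.1 0 0 0 0;0 0 0 0 0 0 0' >/dev/null
python3 - <<'E'
from h import *
from bench import arm
show(); to(.38,.225,.16)
s=arm.sense(); d=arm.read_camera("wrist"); cv2.imwrite("pics/wrist1.png",d["image"][:,:,::-1])
d=arm.read_camera("top"); a=cv2.resize(d["image"][140:290,210:350,::-1],None,fx=4,fy=4,interpolation=cv2.INTER_CUBIC); cv2.imwrite("pics/top1.png",a)
E
```

```text
t 3.00 p [0.4387 0.0016 0.204 ] r 0.2238 a 0.386 tool-a 0.384 tilt [0.003 0.005] F_tool [-0.2  0.1  0. ] w 0.0425
shift units [-0.04  0.05  1.47] turn z units -0.04
```

View pics/wrist1.png

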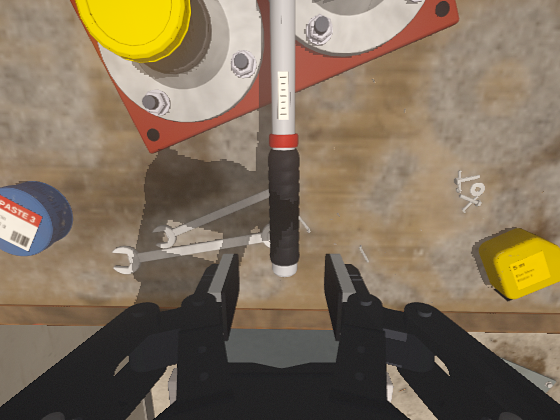

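The wrist view shows the grip (column 284, rows 150–265) aligned with and centred between the fingers (column ~282). I descend now.

```bash
python3 -m pendant '0 0 0.9 0 0 0 0;0 0 0.9 0 0 0 0;0 0 0.9 0 0 0 0;0 0 0.9 0 0 0 0;0 0 0.8 0 0 0 0;0 0 0.3 0 0 0 0.2;0 0 0 0 0 0 0.2' 
python3 -c "
from h import *
show(); to(.38,.225,.064)"
```

```text
time: 3.8
tool_pos: [0.4418, -0.009, 0.0631]
ee_rot: [1.0, 0.001, 0.006, 0.0]
contact_force: [0.6, 0.4, -0.7]
width: 0.0338
t 3.80 p [ 0.4418 -0.009   0.0631] r 0.2211 a 0.338 tool-a 0.397 tilt [ 0.012 -0.   ] F_tool [ 0.6 -0.4  0.7] w 0.0338
shift units [-0.14 -0.31 -0.03] turn z units -0.17
```

```bash
python3 -m pendant '-0.1 -0.6 0 0 -0.1 0.4 0.2;0 -0.6 0 0 0 0.7 0.2;0 -0.6 0 0 0 0.8 0.2;0 -0.6 0 0 0 0.8 0.2' 
python3 -c "
from h import *
show(); to(.78,.225,.064)"
```

```text
time: 4.2
tool_pos: [0.4478, 0.0584, 0.0675]
ee_rot: [0.99, -0.141, 0.004, 0.003]
contact_force: [-0.8, -2.5, -2.7]
width: 0.0339
t 4.20 p [0.4478 0.0584 0.0675] r 0.2214 a 0.645 tool-a 0.683 tilt [ 0.007 -0.007] F_tool [-0.1  2.6  2.7] w 0.0339
shift units [-0.09 -1.01  0.11] turn z units 0.97
```

```bash
python3 -m pendant '0 -0.5 0 0 0 0.5 0.2;0 -0.4 0.1 0 0 0.5 0.2;0 -0.2 0 0 0 0.2 0.2' 
python3 -c "
from h import *
show(); to(.05,.225,.064)"
```

```text
time: 4.5
tool_pos: [0.4601, 0.0891, 0.0683]
ee_rot: [0.979, -0.203, 0.006, 0.004]
contact_force: [-2.6, -2.9, -2.1]
width: 0.0346
t 4.50 p [0.4601 0.0891 0.0683] r 0.2194 a 0.795 tool-a 0.807 tilt [ 0.01  -0.011] F_tool [-1.2  3.7  2.1] w 0.0346
shift units [1.86 5.06 0.2 ] turn z units -7.57
```

```bash
python3 -m pendant '-0.1 0.6 0.1 0.06 -0.13 -0.8 0.2;0.03 0.6 0.1 0 0 -0.8 0.2;0.03 0.6 0 0 0 -0.8 0.2;0.03 0.6 0 0 0 -0.8 0.2;0.03 0.6 0 0 0 -0.8 0.2;0.03 0.6 0 0 0 -0.8 0.2;0.03 0.6 0 0 0 -0.8 0.2' 
python3 -c "
from h import *
show(); to(.02,.225,.064)"
```

```text
time: 5.2
tool_pos: [0.4488, -0.0382, 0.0732]
ee_rot: [0.996, 0.088, 0.008, 0.002]
contact_force: [0.6, 1.7, -0.9]
width: 0.0337
t 5.20 p [ 0.4488 -0.0382  0.0732] r 0.2179 a 0.202 tool-a 0.222 tilt [ 0.016 -0.002] F_tool [ 0.9 -1.6  0.9] w 0.0337
shift units [-0.09  1.36  0.31] turn z units -2.02
```

```bash
python3 -m pendant '-0.1 0.5 0.2 0 -0.15 -0.8 0.2;-0.05 0.5 0.15 0 0 -0.7 0.2;0 0.4 0 0 0 -0.5 0.2;0 0 0 0 0 0 0.2' 
python3 -c "
from h import *
show(); to(.78,.225,.064)"
```

```text
time: 5.6
tool_pos: [0.4593, -0.0867, 0.07]
ee_rot: [0.982, 0.189, 0.005, 0.006]
contact_force: [-0.6, 1.5, -0.4]
width: 0.0337
t 5.60 p [ 0.4593 -0.0867  0.07  ] r 0.2227 a -0.023 tool-a 0.018 tilt [ 0.012 -0.01 ] F_tool [-0.  -1.6  0.4] w 0.0337
shift units [ 1.99 -5.48  0.14] turn z units 7.62
```

```bash
python3 -m pendant '-0.1 -0.6 0.15 0 -0.12 0.6 0.2;0 -0.6 0 0 0 0.8 0.2;0 -0.6 0.05 0 0 0.8 0.2;0 -0.6 0.05 0 0 0.8 0.2;0 -0.6 0.05 0 0 0.8 0.2;0 -0.6 0.05 0 0 0.8 0.2' 
python3 -c "
from h import *
show(); to(.78,.225,.064)"
```

```text
time: 6.2
tool_pos: [0.4417, 0.0135, 0.0662]
ee_rot: [0.998, -0.054, 0.009, 0.014]
contact_force: [-0.7, -3.5, 1.4]
width: 0.0344
t 6.20 p [0.4417 0.0135 0.0662] r 0.2210 a 0.440 tool-a 0.507 tilt [ 0.016 -0.028] F_tool [-0.3  3.6 -1.3] w 0.0344
shift units [ 0.13 -2.52  0.01] turn z units 2.73
```

```bash
python3 -m pendant '0 -0.5 0 0.25 -0.15 0.3 0.2;0 -0.5 0 0 0 0.6 0.2;0 -0.4 0 0 0 0.5 0.2' 
python3 -c "
from h import *
show(); to(.78,.225,.064)"
```

```text
time: 6.5
tool_pos: [0.4475, 0.0563, 0.0682]
ee_rot: [0.992, -0.127, 0.003, 0.002]
contact_force: [-0.5, -2.7, -1.6]
width: 0.0337
t 6.50 p [0.4475 0.0563 0.0682] r 0.2212 a 0.636 tool-a 0.655 tilt [ 0.005 -0.005] F_tool [0.1 2.7 1.6] w 0.0337
shift units [-0.07 -1.08  0.14] turn z units 1.25
```

```bash
python3 -m pendant '0 -0.5 0.1 0 0 0.6 0.2;0 -0.4 0.05 0 0 0.5 0.2;0 -0.2 0 0 0 0.2 0.2' 
python3 - <<'E'
from h import *
show(); to(.22,.225,.064)
from bench import arm
d=arm.read_camera("top"); cv2.imwrite("pics/top2.png",cv2.resize(d["image"][140:290,210:350,::-1],None,fx=4,fy=4,interpolation=cv2.INTER_CUBIC))
E
```

```text
time: 6.8
tool_pos: [0.458, 0.0887, 0.0667]
ee_rot: [0.981, -0.195, 0.005, 0.003]
contact_force: [-1.4, -2.8, -1.3]
width: 0.0342
t 6.80 p [0.458  0.0887 0.0667] r 0.2212 a 0.790 tool-a 0.792 tilt [ 0.008 -0.009] F_tool [-0.3  3.1  1.3] w 0.0342
shift units [1.06 4.04 0.12] turn z units -5.72
```

View pics/top2.png

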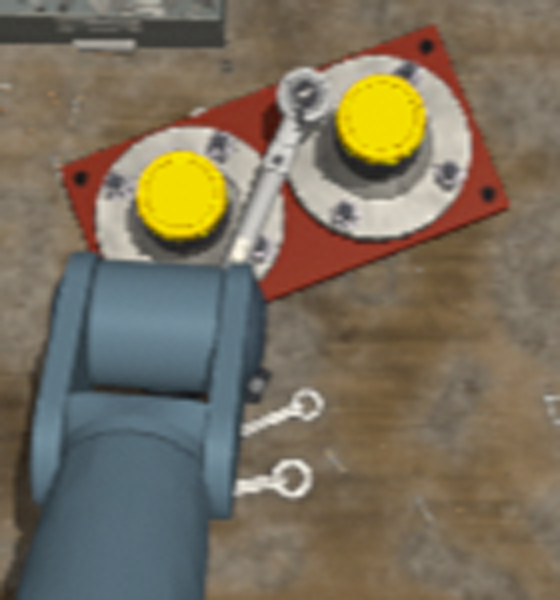

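The wrench has swung to about a = 0.78, straight, just clear of the left pipe. The force (~3 N) shows the nut is still turning. I return for another swing.

```bash
python3 -m pendant '-0.1 0.6 0.1 0.06 -0.13 -0.8 0.2;0 0.6 0.1 0 0 -0.8 0.2;0 0.6 0.1 0 0 -0.8 0.2;0 0.6 0.05 0 -0.05 -0.8 0.2;0 0.6 0.05 0 0 -0.8 0.2;0 0.6 0.05 0 -0.05 -0.8 0.2;0 0.6 0.05 0 0 -0.8 0.2' >/dev/null
python3 -c "
from h import *
show(); to(.02,.225,.064)"
```

```text
t 7.55 p [ 0.4409 -0.0341  0.0588] r 0.2249 a 0.226 tool-a 0.209 tilt [0.003 0.004] F_tool [ 0.8 -0.8 -0.3] w 0.0342
shift units [ 0.13  1.54 -0.18] turn z units -1.89
```

```bash
python3 -m pendant '0.03 0.6 -0.1 0 0 -0.7 0.2;0.03 0.55 -0.05 0 0 -0.7 0.2;0 0.3 0 0 0 -0.4 0.2;0 0 0 0 0 0 0.2' >/dev/null
python3 -c "
from h import *
show(); to(.3,.225,.064)"
```

```text
t 7.95 p [ 0.4544 -0.0795  0.0666] r 0.2244 a 0.015 tool-a 0.026 tilt [0.007 0.003] F_tool [ 0.2 -0.5 -0.2] w 0.0343
shift units [ 0.26 -2.11  0.09] turn z units 2.74
```

```bash
python3 -m pendant '0 -0.5 0 0 0 0.5 0.2;0 -0.5 0 0 0 0.6 0.2;0 -0.5 0 0 0 0.6 0.2;0 -0.3 0 0 0 0.3 0.2' >/dev/null
python3 -c "
from h import *
show(); to(.3,.225,.064)"
```

```text
t 8.35 p [ 0.4403 -0.0287  0.0695] r 0.2246 a 0.251 tool-a 0.241 tilt [ 0.015 -0.003] F_tool [0.7 2.7 1.5] w 0.0342
shift units [-0.   -0.37  0.18] turn z units 0.59
```

```bash
for i in 1; do python3 -m pendant '0 -0.4 0.1 0 -0.1 0.5 0.2;0 -0.4 0.05 0 0 0.5 0.2' >/dev/null; done
python3 -c "
from h import *
show()"
```

```text
t 8.55 p [ 0.4384 -0.0063  0.0674] r 0.2243 a 0.351 tool-a 0.345 tilt [ 0.01  -0.012] F_tool [-3.   9.6 -4.2] w 0.0342
```

```bash
python3 -m pendant '0 -0.4 0.05 0 0 0.5 0.2;0 -0.4 0.05 0 0 0.5 0.2' >/dev/null
python3 -c "
from h import *
show()"
```

```text
t 8.75 p [0.4384 0.0151 0.0669] r 0.2244 a 0.446 tool-a 0.447 tilt [ 0.011 -0.023] F_tool [-3.4 11.1 -7.4] w 0.0343
```

```bash
python3 - <<'E'
from h import *
from bench import arm
d=arm.read_camera("top"); cv2.imwrite("pics/top3.png",cv2.resize(d["image"][150:240,240:340,::-1],None,fx=6,fy=6,interpolation=cv2.INTER_CUBIC)); show()
E
```

```text
t 8.80 p [0.4384 0.0163 0.0668] r 0.2244 a 0.451 tool-a 0.448 tilt [ 0.012 -0.023] F_tool [-3.5  9.7 -4. ] w 0.0343
```

View pics/top3.png

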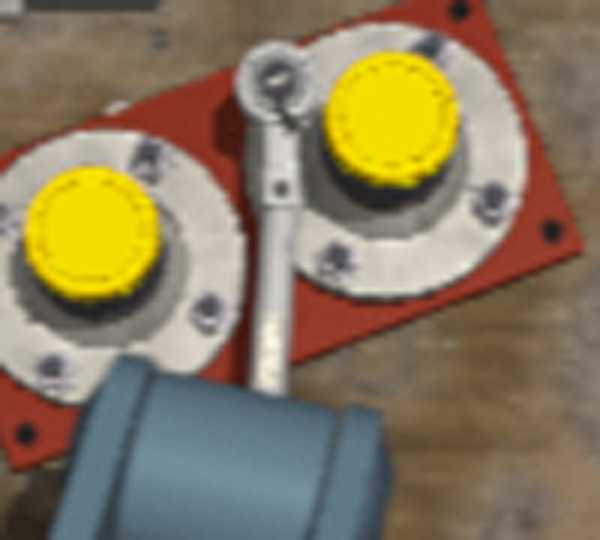

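The picture shows a kink at the joint (280,188): the head line comes from (274,82) and the handle line runs on to (269,380). That is a fold of about 0.12 rad. I nudge about 7 mm more for certainty, hold, then ease off.

```bash
python3 -m pendant '0 -0.25 0 0 0 0.2 0.2;0 0 0 0 0 0 0.2' >/dev/null
python3 -c "
from h import *
show()"
python3 -m pendant '0 0.2 0 0.1 0 -0.2 0.2;0 0.25 0 0 0 -0.3 0.2;0 0.25 0 0 0 -0.3 0.2;0 0.25 0 0 0 -0.3 0.2;0 0.15 0 0 0 -0.2 0.2;0 0 0 0 0 0 0.2' >/dev/null
python3 -c "
from h import *
show();to(.33,.2244,.067)"
```

```text
t 9.00 p [0.4386 0.0214 0.0678] r 0.2245 a 0.474 tool-a 0.468 tilt [ 0.013 -0.032] F_tool [ 2.1 10.8  7.9] w 0.0339
t 9.60 p [ 0.4387 -0.0179  0.0709] r 0.2249 a 0.299 tool-a 0.332 tilt [ 0.023 -0.04 ] F_tool [0.7 3.6 2.8] w 0.0341
shift units [ 0.01 -0.24  0.12] turn z units -0.02
```

```bash
python3 -m pendant '0 0.1 0 0.4 -0.2 0 0.2;0 0.1 0 0 0 0 0;0 0 0 0 0 0 -0.2;0 0 0 0 0 0 -0.2' >/dev/null
python3 - <<'E'
from h import *
show()
from bench import arm
d=arm.read_camera("wrist"); cv2.imwrite("pics/wrist4.png",d["image"][:,:,::-1])
E
```

```text
t 10.00 p [ 0.4396 -0.0235  0.0724] r 0.2247 a 0.274 tool-a 0.335 tilt [ 0.004 -0.004] F_tool [1.7 2.  0.9] w 0.0514
```

View pics/wrist4.png

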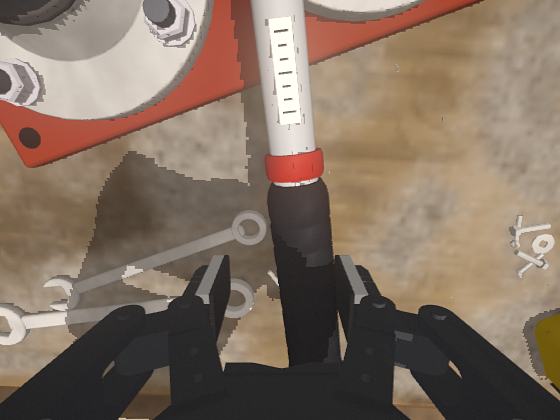

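The wrist view shows the grip at columns 277–335 close to the right (pushing) finger at about 345, while the left finger is at 218. I shift +y about 7 mm to centre, then lift.

```bash
python3 -m pendant '0 0.12 0 0 0 -0.3 -0.2;0 0.12 0 0 0 -0.3 -0.2;0 0 0 0 0 0 -0.2' >/dev/null
python3 -c "
from h import *
show()"
python3 -m pendant '0 0 -0.5 0 0 0 -0.2;0 0 -0.8 0 0 0 -0.2;0 0 -0.8 0 0 0 -0.2;0 0 -0.8 0 0 0 -0.2;0 0 -0.8 0 0 0 -0.2;0 0 -0.8 0 0 0 -0.2;0 0 -0.5 0 0 0 -0.2;0 0 0 0 0 0 -0.2' >/dev/null
python3 - <<'E'
from h import *
show()
from bench import arm
a=arm.read_camera("top")["image"]; b=arm.read_camera("wrist")["image"]
cv2.imwrite("pics/w5.png",b[:,:,::-1]); cv2.imwrite("pics/t5.png",a[:,:,::-1])
E
```

```text
t 10.35 p [ 0.4394 -0.0291  0.0722] r 0.2256 a 0.249 tool-a 0.272 tilt [ 0.003 -0.003] F_tool [1.  1.9 0.2] w 0.0517
t 11.15 p [ 0.4357 -0.0235  0.2256] r 0.2286 a 0.276 tool-a 0.276 tilt [-0.004  0.003] F_tool [-0.4 -0.   1.2] w 0.0511
```

View pics/w5.png

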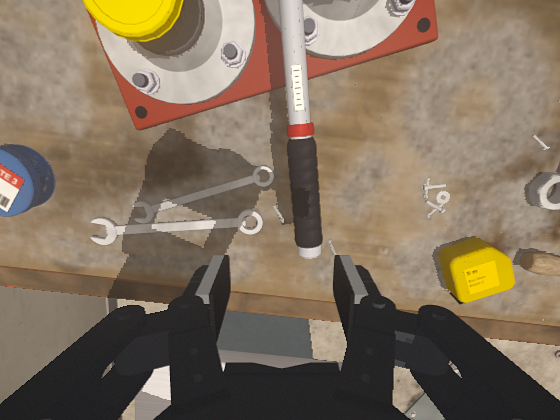

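```bash
python3 - <<'E'
from h import *
a=cv2.imread("pics/t5.png"); cv2.imwrite("pics/t5c.png",cv2.resize(a[150:250,240:340],None,fx=6,fy=6,interpolation=cv2.INTER_CUBIC))
b=cv2.imread("pics/top0.png")
for n,(u,v) in dict(tin=(196,249),tape=(374,269),union=(179,216),unut=(392,236)).items():
    print(n,"mean diff",cv2.absdiff(a,b)[v-12:v+12,u-12:u+12].mean().round(2))
E
```

```text
tin mean diff 1.86
tape mean diff 1.72
union mean diff 1.83
unut mean diff 1.75
```

View pics/t5c.png

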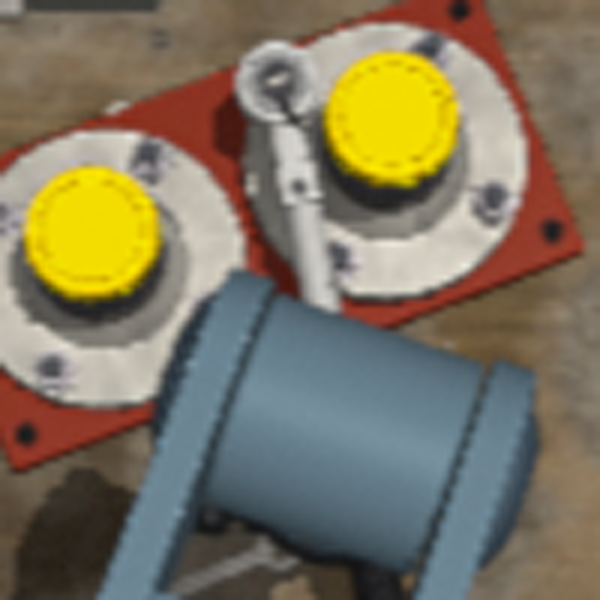

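The handle is straight again: the head line (275,80)→(299,187) is collinear with (299,187)→(322,300). The bystanders have not moved, and the gripper is clear at z = 0.226.

```bash
python3 -c "
from h import *
from bench import arm
show(); arm.hand_in()"
```

```text
t 11.25 p [ 0.4345 -0.0233  0.2232] r 0.2297 a 0.278 tool-a 0.276 tilt [-0.008  0.004] F_tool [-0.1  0.3  1. ] w 0.0514
the job is handed in; nothing more can be done
```

The nut is tightened and the wrench clicked. The job was handed in at 11.3 s of the 54 s allowed; no verdict is reported. All angles here are my own estimates from pictures and tool poses, since the joint values can't be read.

- **Method:** I held the fingers loosely either side of the grip and worked the ratchet in three clockwise swings with two returns. The nut dragged at about 3 N.
- **Click:** on the third swing the force rose to about 10–11 N at roughly a = 0.35. The top picture showed the handle folded about 0.10–0.12 rad. After a small further push I estimate about 0.12–0.13 rad, held about 0.2 s, well short of the 0.32 rad limit.
- **Ease-off:** as I backed off, the wrench followed the fingers counterclockwise by about one ratchet step. The side force on the fingers still read about 2 N (near 0 once clear), so the finger may have brushed the grip before I lifted.
- **Last checks:**
  - The head and handle are in line to within 0.02 rad.
  - The wrench is on the nut at about a = 0.2.
  - The gripper is about 13 cm above the grip and touching nothing.
  - All four loose items look the same as in the first picture.

None of the checks failed.

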